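# Set the lamp and hold the glass cell in the light path

## Task

On the light bench, swing the clamp lever open, slide the lamp carriage along the rail until its pointer lines up with the index clip, and swing the lever fully back to lock it there. Then take the glass cell out of the wooden stand, gripping it only by its two narrow frosted faces and never touching the clear ones, and hold it upright between lamp and viewer so that the beam goes squarely in through one clear face and out through the other into the viewer's hole. Finish while still holding it there, still and touching nothing of the bench; leave the steel spacer block and the small things on the table where they are.

Things in the scene. Friction and masses are not known exactly. Their poses are not given: they have to be found in the camera images.
- bench: Light bench, fixed on the table but turned a little: dark base plate 120 (x) x 460 (y) x 12 mm, origin under its middle, with a 40 mm wide rail along y. At its -y end stands the viewer, a grey box 60 (x) x 70 (y) mm, top 155 mm above the table, with a dark tube (32 mm dia, 20 mm long) towards the lamp. The lamp rides on the rail.
- viewer_hole (a point): Centre of the viewer's 10 mm entry hole, in the end of its tube, 120 mm from the bench's middle and 115 mm above the table. The point's axes are the bench's: y runs level along the beam and rail, from viewer to lamp; z is up. The beam runs along this y axis.
- carriage (a joint): Travel of the lamp carriage along the rail, m: 0 at the end far from the viewer, growing (towards the point's -y, to the viewer) to 0.15. It needs about 16 N to slide with the clamp open, and stays where it is left; with the clamp closed a brake shoe holds it (it then barely moves under 40 N).
- lamp_top (a point): Centre of the flat top of the grey lamp housing on the carriage, 155 mm above the table; axes as viewer_hole. The housing is 46 mm (x) by 60 mm (y) and 71 mm high: grip it across its 46 mm (along x) from above to slide the carriage.
- lamp_front (a point): Centre of the lamp's front end (a dark tube 28 mm dia, 20 mm long, in front of the housing), on the beam axis, 51 mm towards the viewer from lamp_top and 40 mm below it. With the pointer at the clip it is 120 to 150 mm from viewer_hole.
- pointer (a point): Tip of a thin brass pointer on the carriage, on the side away from the robot, 24 mm above the table; moves with the carriage; axes as viewer_hole.
- mark (a point): Tip of the pointed steel index clip (20 mm long) fixed on the base plate, on the side away from the robot, 24 mm above the table; axes as viewer_hole. The carriage is right when pointer and mark have the same place along the rail (y).
- clamp (a joint): Clamp lever on the robot's side of the carriage, swinging level, rad: 0 fully closed (locked; the knob then slants to the side away from the viewer), growing anticlockwise seen from above to 1.2 fully open (knob slanted to the viewer's side). The swing is even about the line square to the rail. The brake is free beyond about 0.6; some 5 N at the knob turns it; it stays as left.
- clamp_knob (a point): Centre of the top of the lever's black upright round knob, 12 mm dia, 45 mm high, top 97 mm above the table. The lever's bar below it has its top 64 mm above the table, so keep fingertips above 66 mm. It travels on a circle of radius 55 mm about clamp_pivot. Take it loosely between the fingers from above: a tight pinch that does not turn with the lever drags the carriage.
- clamp_pivot (a point): Point on the lever's upright axis, 66 mm above the table; it moves with the carriage.
- stand: Wooden stand, 56 (x) x 150 (y) x 20 mm, fixed, origin under its centre. Two pockets 26 (x) x 18 (y) mm, 12 mm deep, lie 32 mm either side of its middle along y; one holds the glass cell, the other the steel spacer.
- cell: Glass cell (cuvette), 24 (x) x 16 (y) x 70 mm (z), about 45 g, origin under its foot's centre, upright in a pocket, foot 8 mm above the table. Two clear faces, 24 mm wide, look along its +y and -y; two narrow frosted faces (matt white plates 15 mm wide) along +x and -x, 24 mm apart outside. The beam may pass it 6 to 64 mm above its foot.
- spacer: Plain solid steel block, shorter than the cell, 24 x 16 x 50 mm, in the other pocket; origin under its foot. Leave it.
- loupe: Black eyeglass loupe, a small tapered cup 34 mm dia, 30 mm high, origin under its foot. Leave it.
- holder: Brass movement holder ring, 48 mm dia, 12 mm high, origin under its centre. Leave it.
- oil_jar: Small amber jar with a steel cap, 32 mm dia, 35 mm high, origin under its foot. Leave it.

How it is judged (in metres and radians):
On the way, in this order (a step that is already met when the one before it is completed fails the run):
1. the clamp lever is swung open (value of joint clamp above 0.8 rad), for 0.1 s.
2. the carriage's pointer stands at the index clip (y of pointer in the frame of mark between -0.005 and 0.005 m), for 0.2 s.
3. the lever is swung back and locked with the pointer still at the clip (all of step 2 and value of joint clamp below 0.15 rad), for 0.2 s.
At the end, for the whole second after the job is handed in: Pointer within 5 mm of the clip, lever below 0.15 rad. Cell held on both frosted faces (over 2 N each), off the bench, below 20 mm/s, upright and square to the beam within 0.15 rad, within 5 mm sideways, beam 6 to 64 mm above its foot, its middle over 12 mm from both tubes (all of step 3 and x of cell in the frame of viewer_hole between -0.005 and 0.005 m and z of cell in the frame of viewer_hole between -0.064 and -0.006 m and y of cell in the frame of viewer_hole above 0.012 m and y of cell in the frame of lamp_front below -0.012 m and angle between the y axis of cell and the y axis of viewer_hole, either way round below 0.15 rad and angle between cell's own z axis and vertical below 0.15 rad and contact force between the fingers and cell_c1 above 2 N and contact force between the fingers and cell_c2 above 2 N and contact force between cell and bench below 0.2 N and linear speed of cell below 0.02 m/s); the arm keeps its last pose, push and grip.
It fails at once if the fingers press on a clear face of the cell (contact force between the fingers and cell_c0 above 0.5 N).
It fails at once if a bystander (spacer block, loupe, holder ring, oil jar) is moved more than 15 mm (distance of any of spacer, loupe, holder, oil_jar from where it was at the start of the episode above 0.015 m).
It also fails if it takes over 69 s, if anything falls off the work surface, if the arm or the gripper's body presses on something with over 40 N, if the wrist force passes 120 N, or if a joint passes its speed limit or range.

## Robot

A 6-joint arm with a two-finger parallel gripper is mounted at the origin on the work surface. World frame = base frame: x ahead of the robot, y to its left, z up, the work surface at z = 0. Lengths are in mm, angles in rad, forces in N, time in s.
With the tool pointing down it reaches from about 275 to 775 mm from the base axis. Payload 14.6 kg.
Tool frame: the origin (TCP) lies midway between the tips of the shut fingers; the grasp point (between the pads) lies 19 mm behind it; z points along the fingers, y is the line along which they close (so a half turn about z gives the same grasp; the last joint's range is limited). The gripper opens to 85 mm and grips with 20 to 120 N. Pads are 22 mm wide; open, the fingers measure 114 mm over their backs; the gripper's body (76 mm by 85 mm) begins 54 mm behind the grasp point. The pads swing forward as they close: fully open they stand 13 mm farther back than shut.
Start: joints at [-1.456, 0.263, -0.048, 1.259, 0, 1.415], TCP at [139.926, -506.013, 231.278] pointing down, gripper open.
Joint ranges: [-2.65, 2.65], [-0.89, 1.7], [-1.18, 1.37], [-2.13, 2.11], [-1.35, 1.29], [-3.14, 3.14]. Speed limits (rad/s): [1.89, 1.89, 2.57, 2.79, 3.14, 3.14].

## Interface

Orientations are given as a 3x3 rotation matrix whose columns are the frame's x, y, z axes.
In Python, from workcell import ctrl gives the robot as it stands. The module is installed in compiled form; this text tells all that it offers. Calls block until the motion is done:
- ctrl.move_to(position, orientation): joint-space move of the TCP to a pose.
- ctrl.move_l(position, orientation=None, v=150): straight line of the TCP; orientation=None keeps the orientation; v is the mean speed in mm/s.
- ctrl.goto_joints(angles): joint-space move.
- ctrl.release() and ctrl.close_gripper(grip_force=None): open the fingers fully, or close them until they stop; grip_force is the grip in N (None keeps the last).
- ctrl.sleep(seconds).
- ctrl.inverse_kinematics(position, orientation): joint angles nearest the present ones, or None.
- ctrl.capture(name): name is "scene" or "top" or "wrist"; returns a dict with "img" (480x640x3 uint8, blue, green, red), "vertical_fov" (degrees; the focal length in pixels is half the picture's height over the tangent of half this angle, whatever the lens; pixels are square), "cx", "cy" (the principal point, pixels), "k1" (the pictures are not rectified: a ray, as slopes to the right and down, at radius r is drawn at 1 + k1 r^2 times it, then the intrinsics apply), "R" (3x3) and "t" (3): a world point X has camera coordinates R X + t; the wrist camera has in their place "hand_eye" (4x4, takes a point from camera to tool coordinates, whose origin is the TCP and whose axes are the flange's). Camera axes: x right, y down, z forward; pixel columns grow to the right and rows downward; lengths in mm; the calibration is good to about 2 mm. A picture is of the moment at which its call begins: read the wrist's pose just before it. There is no depth.
A pose or a line that the arm cannot do raises ctrl.MotionError and nothing moves.
- ctrl.job_done(): hands the job in; it is judged then, once.
Trained networks look in a picture, given as the dict that the camera call returned (one of the last four; its "shot" number tells which), for a name from the list of things; names that differ only in an ending like _2 or _b are one class to them, and where a whole thing is asked for, a point or a joint stands for the part that bears it (a point fixed in the world has none). Each returns a list of dicts, best first, with "p" (0 to 1); they miss things now and then, are a little off and sometimes report something else, mostly with a low value. They report only what shows in the picture. A call takes as long as a camera call.
- ctrl.look_for(picture, thing): "centre" ([column, row] in pixels, amid what is visible of it).
- ctrl.regions_of(picture, thing): "region" (480x640 bool, what is visible of it) and "centre" ([column, row] in pixels, amid what is visible of it).
- ctrl.spot_point(picture, thing): "centre" ([column, row] in pixels: a listed point, or the origin of a listed thing).
Readings, each from a call of its own:
- ctrl.current_time_s(): time.
- ctrl.current_joint_pos(): joint angles.
- ctrl.current_qvel(): joint speeds.
- ctrl.current_joint_torque(): joint torques, N m.
- ctrl.current_tool_pos(): TCP position.
- ctrl.current_eef_rot(): TCP orientation.
- ctrl.current_force(): force on the tool from outside, world axes, zero at the start.
- ctrl.current_torque(): the same for the moment, N m.
- ctrl.current_width(): finger opening in mm.
- ctrl.current_grasp_force(): force on a finger pad.
Only numpy, scipy, OpenCV 4.12 (cv2) and the standard library are available. Lean on these libraries where they do the work, as an engineer would, in place of code of your own. Each camera call takes 0.05 s, during which the arm holds its last target. There are 200 camera calls.

## Working session

There is one attempt and no reset: what is moved stays moved. The work goes in short steps, each a Python script; the robot and the scene stay as the last script left them, time stands still between calls to the robot, and variables do not carry over. Pictures are saved under pics/ and viewed, at most 10 in all, crops included, and the job is handed in when it is done.

```bash
mkdir -p pics; cat > h.py <<'E'
import numpy as np, cv2
from workcell import ctrl
def intr(c):
    f=240/np.tan(np.radians(c["vertical_fov"])/2); return f
def cam(c,pose=None):
    if "R" in c: return np.array(c["R"],float),np.array(c["t"],float).ravel()
    H=np.array(c["hand_eye"],float); p,Rt=pose
    W=np.eye(4);W[:3,:3]=Rt;W[:3,3]=p
    M=np.linalg.inv(W@H); return M[:3,:3],M[:3,3]
def ray(c,px,pose=None):
    R,t=cam(c,pose); f=intr(c)
    K=np.array([[f,0,c["cx"]],[0,f,c["cy"]],[0,0,1.]])
    u=cv2.undistortPoints(np.array([[px]],float),K,np.array([c["k1"],0,0,0,0.]))[0,0]
    return -R.T@t, R.T@np.array([u[0],u[1],1])/np.linalg.norm([u[0],u[1],1])
def proj(c,X,pose=None):
    R,t=cam(c,pose); f=intr(c)
    q=R@np.array(X,float)+t; a=q[:2]/q[2]; a=a*(1+c["k1"]*(a@a)); return a*f+[c["cx"],c["cy"]]
def atz(r,z): o,d=r; return o+d*(z-o[2])/d[2]
def tri(rs):
    A=np.zeros((3,3));b=np.zeros(3)
    for o,d in rs:
        P=np.eye(3)-np.outer(d,d);A+=P;b+=P@o
    X=np.linalg.solve(A,b); return X,max(np.linalg.norm((np.eye(3)-np.outer(d,d))@(X-o)) for o,d in rs)
def pose(): return np.array(ctrl.current_tool_pos(),float),np.array(ctrl.current_eef_rot(),float)
def down(yaw):  # tool y axis at angle yaw in the world xy plane
    y=np.array([np.cos(yaw),np.sin(yaw),0]);z=np.array([0,0,-1.]);return np.column_stack([np.cross(y,z),y,z])
E
cat > a.py <<'E'
from h import *
cs={n:ctrl.capture(n) for n in("scene","top")}
for n,c in cs.items(): cv2.imwrite(f"pics/{n}0.png",c["img"]); print(n,cam(c)[0].round(2).tolist(),cam(c)[1].round(),c["k1"])
for th in "viewer_hole lamp_top lamp_front pointer mark clamp_knob clamp_pivot bench stand cell spacer loupe holder oil_jar".split():
    r=[]
    for n,c in cs.items():
        d=ctrl.spot_point(c,th)
        print(th,n,[(np.round(x["centre"],1).tolist(),round(x["p"],2)) for x in d[:2]])
        if d: r.append(ray(c,d[0]["centre"]))
    if len(r)==2: X,e=tri(r);print("   ",X.round(1),round(e,1))
print(pose(),ctrl.current_time_s(),ctrl.current_width())
E
python3 a.py
```

```text
scene [[-0.84, 0.54, 0.01], [0.43, 0.68, -0.59], [-0.33, -0.5, -0.8]] [ 449. -139. 1235.] 0.01885025862870025
top [[-0.02, -1.0, -0.02], [-0.98, 0.03, -0.18], [0.18, 0.02, -0.98]] [-21. 521. 929.] -0.04695120750793785
viewer_hole scene [([249.4, 223.5], 0.69), ([318.5, 309.1], 0.55)]
viewer_hole top [([383.3, 170.1], 0.77)]
    [ 634.5 -143.5  116.6] 5.0
lamp_top scene [([299.2, 298.0], 0.6)]
lamp_top top [([257.6, 164.3], 0.77)]
    [645.4 100.  149.8] 1.9
lamp_front scene [([283.1, 284.1], 0.6), ([275.8, 316.7], 0.41)]
lamp_front top [([286.7, 171.0], 0.84)]
    [644.7  43.6 118.5] 3.5
pointer scene [([281.6, 336.4], 0.6)]
pointer top [([263.6, 162.9], 0.84)]
    [691.4 105.   33.8] 1.5
mark scene [([272.6, 316.9], 0.59)]
mark top [([411.3, 263.5], 0.54), ([290.4, 166.9], 0.53)]
    [ 547.6 -327.3 -768. ] 6.1
clamp_knob scene [([339.5, 304.7], 0.63)]
clamp_knob top [([409.2, 264.6], 0.75), ([246.0, 210.9], 0.59)]
    [ 449.8 -168.4 -391.9] 110.3
clamp_pivot scene [([319.2, 307.1], 0.58)]
clamp_pivot top [([260.4, 196.8], 0.74)]
    [601.2 106.2  75.8] 1.0
bench scene [([273.6, 286.
[... 323 characters left out ...]
.2
spacer scene [([286.9, 287.2], 0.54), ([297.2, 207.6], 0.49)]
spacer top [([405.4, 264.1], 0.65)]
    [ 507.1 -256.3 -453.7] 10.1
loupe scene [([383.2, 273.2], 0.54)]
loupe top [([280.5, 296.2], 0.51)]
    [398.3  76.9  -4.8] 2.9
holder scene [([437.5, 336.5], 0.55)]
holder top [([193.3, 297.7], 0.49)]
    [398.4 269.9  -6.5] 4.3
oil_jar scene [([287.6, 156.3], 0.45)]
oil_jar top [([499.6, 299.1], 0.76)]
    [ 382.9 -399.6   -7.9] 1.2
(array([ 139.91985566, -506.00420847,  231.26448367]), array([[ 9.63812866e-01,  2.66579741e-01, -2.50740688e-05],
       [ 2.66579741e-01, -9.63812866e-01,  2.87937750e-05],
       [-1.64908730e-05, -3.44360496e-05, -9.99999999e-01]])) 1.5 85.37745541174358
```

View pics/top0.png

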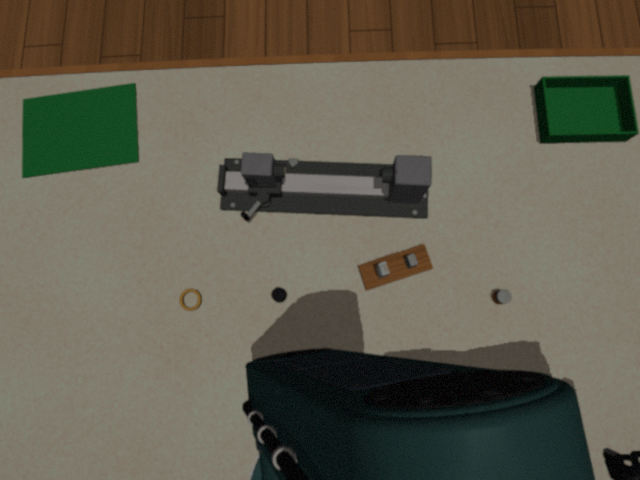

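View pics/scene0.png

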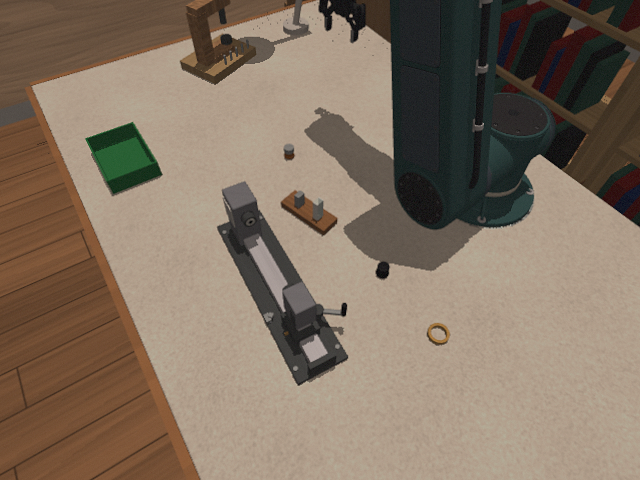

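```bash
cat > b.py <<'E'
from h import *
import pickle
V=[((590,120,330),-.03,"lamp_top lamp_front pointer mark clamp_knob clamp_pivot"),((590,20,330),-.03,"lamp_top lamp_front pointer mark clamp_knob clamp_pivot viewer_hole"),
((540,-100,330),-.03,"viewer_hole mark cell spacer stand bench"),((420,-190,330),-.03,"viewer_hole cell spacer stand")]
rs={};out=[]
print(np.round(ctrl.capture("wrist")["hand_eye"],2).tolist())
for i,(p,yaw,ths) in enumerate(V):
    ctrl.move_to(p,down(yaw)); P=pose(); c=ctrl.capture("wrist"); cv2.imwrite(f"pics/w{i}.png",c["img"]); out.append((c,P))
    for th in ths.split():
        for x in ctrl.spot_point(c,th)[:2]:
            print(i,th,np.round(x["centre"],1).tolist(),round(x["p"],2))
            if x["p"]>.3: rs.setdefault(th,[]).append((i,ray(c,x["centre"],P)))
for th,l in rs.items():
    for a in range(len(l)):
        for b in range(a):
            if l[a][0]!=l[b][0]: X,e=tri([l[a][1],l[b][1]]); print(th,l[b][0],l[a][0],X.round(1),round(e,1))
pickle.dump(out,open("w.pkl","wb")); print(ctrl.current_time_s())
v=[cv2.resize(c["img"],(400,300)) for c,_ in out]
cv2.imwrite("pics/wm.png",np.vstack([np.hstack(v[:2]),np.hstack(v[2:])]))
E
python3 b.py
```

```text
[[-0.0, -0.96, -0.26, 66.92], [1.0, -0.0, 0.0, 0.22], [-0.0, -0.26, 0.96, -142.83], [0.0, 0.0, 0.0, 1.0]]
0 lamp_top [381.3, 233.8] 0.95
0 lamp_front [372.2, 268.0] 0.78
0 mark [387.1, 248.4] 0.45
0 clamp_knob [296.7, 191.8] 0.61
0 clamp_pivot [335.3, 213.4] 0.64
0 clamp_pivot [192.4, 225.7] 0.61
1 lamp_top [383.0, 126.5] 0.83
1 lamp_front [373.7, 179.4] 0.55
1 pointer [240.0, 320.5] 0.45
1 clamp_knob [290.7, 94.1] 0.71
1 clamp_pivot [333.9, 127.2] 0.81
1 viewer_hole [358.8, 344.0] 0.58
2 viewer_hole [402.2, 250.4] 0.79
2 mark [434.9, 75.1] 0.54
2 cell [258.9, 231.1] 0.82
2 spacer [272.9, 266.0] 0.88
2 stand [266.3, 246.2] 0.76
2 bench [395.6, 138.7] 0.6
3 viewer_hole [522.1, 160.6] 0.67
3 cell [342.5, 161.2] 0.86
3 spacer [356.2, 202.5] 0.77
3 stand [347.0, 183.7] 0.91
lamp_top 0 1 [647.6  99.8 152.9] 0.1
lamp_front 0 1 [645.4  48.4 110.7] 0.4
mark 0 2 [679.6  43.9  26.1] 2.0
clamp_knob 0 1 [562.2 136.7 101.6] 0.5
clamp_pivot 0 1 [605.9 104.6  68.5] 0.3
clamp_pivot 0 1 [573.8 126.4 369.1] 42.5
viewer_hole 1 2 [ 629.7 -153.1  105.4] 0.0
viewer_hole 1 3 [ 628.5 -145.9  116.4] 0.1
viewer_hole 2 3 [ 624.5 -146.1  124.5] 1.0
cell 2 3 [ 449.2 -146.4   15.8] 1.2
spacer 2 3 [ 466.  -200.8   14.4] 0.8
stand 2 3 [ 455.  -177.    -6.3] 0.9
7.3583
```

View pics/wm.png

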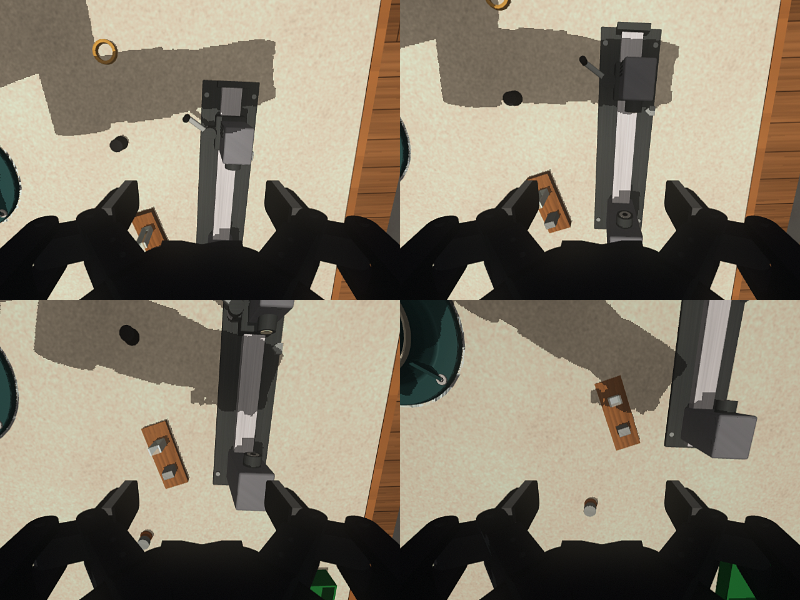

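```bash
cat > fit.py <<'E'
from h import *
import pickle
from scipy.optimize import least_squares
w=pickle.load(open("w.pkl","rb")); S=(ctrl.capture("scene"),None);T=(ctrl.capture("top"),None)
pickle.dump((S,T),open("st.pkl","wb"))
C={"s":S,"t":T,0:w[0],1:w[1],2:w[2],3:w[3]}
B=[("hole","s",249.4,223.5),("hole","t",383.3,170.1),("hole",1,358.8,344),("hole",2,402.2,250.4),("hole",3,522.1,160.6),
("top","s",299.2,298),("top","t",257.6,164.3),("top",0,381.3,233.8),("top",1,383,126.5),
("front","s",283.1,284.1),("front","t",286.7,171),("front",0,372.2,268),("front",1,373.7,179.4),("bench","s",273.6,286.7),("bench","t",324.9,189),("bench",2,395.6,138.7),
("mark",0,387.1,248.4),("mark",2,434.9,75.1),("mark","t",290.4,166.9),("mark","s",272.6,316.9),
("piv","s",319.2,307.1),("piv","t",260.4,196.8),("piv",0,335.3,213.4),("piv",1,333.9,127.2)]
def loc(p):
    x,y,th,L,mx,my,px,py=p
    d={"hole":(0,-120,115),"top":(0,L,155),"front":(0,L-51,115),"bench":(0,0,0),"mark":(mx,my,24),"piv":(px,L+py,66)}
    return {k:np.array([x+np.cos(th)*v[0]-np.sin(th)*v[1],y+np.sin(th)*v[0]+np.cos(th)*v[1],v[2]]) for k,v in d.items()}
def res(p): l=loc(p); return np.concatenate([(proj(*[C[b[1]][0],l[b[0]],C[b[1]][1]])-b[2:])*(2 if b[1] in("s","t") else 1) for b in B])
r=least_squares(res,[635,-25,-.06,125,45,70,-42,0],loss="soft_l1",f_scale=2)
print(r.x.round(3)); 
for k,v in loc(r.x).items(): print(k,v.round(1))
for b,e in zip(B,r.fun.reshape(-1,2) if 0 else res(r.x).reshape(-1,2)): print(b[:2],e.round(1),end=";")
D=[("cell","s",318.5,216.2),("cell","t",378,271.5),("cell",2,258.9,231.1),("cell",3,342.5,161.2),("sp","s",297.2,207.6),("sp","t",405.4,264.1),("sp",2,272.9,266),("sp",3,356.2,202.5),("st","s",311.1,213.6),("st","t",393.6,267.4),("st",2,266.3,246.2),("st",3,347,183.7)]
def l2(p):
    x,y,th=p;s=np.array([-np.sin(th),np.cos(th)])*32
    return {"cell":(x+s[0],y+s[1],8),"sp":(x-s[0],y-s[1],8),"st":(x,y,0)}
def res2(p): l=l2(p); return np.concatenate([(proj(C[b[1]][0],l[b[0]],C[b[1]][1])-b[2:])*(2 if b[1] in("s","t") else 1) for b in D])
q=least_squares(res2,[455,-170,.3],loss="soft_l1",f_scale=2);print();print(q.x.round(3),l2(q.x))
for b,e in zip(D,res2(q.x).reshape(-1,2)): print(b[:2],e.round(1),end=";")
E
python3 fit.py
```

```text
[ 6.38268e+02 -2.71970e+01 -7.10000e-02  1.26814e+02  3.86200e+01
  7.62890e+01 -4.33140e+01  2.78300e+00]
hole [ 629.8 -146.9  115. ]
top [647.2  99.3 155. ]
front [643.6  48.4 115. ]
bench [638.3 -27.2   0. ]
mark [682.2  46.2  24. ]
piv [604.2 105.1  66. ]
('hole', 's') [-1.7 -4.2];('hole', 't') [0.3 8.9];('hole', 1) [ 0.9 -0. ];('hole', 2) [ 2.3 -2.7];('hole', 3) [0.4 0.9];('top', 's') [-4.1 -2.7];('top', 't') [-1.5 -2.1];('top', 0) [0. 1.];('top', 1) [-0.1  0.4];('front', 's') [6.7 5.5];('front', 't') [-2.2 -0.5];('front', 0) [-0.6  1.4];('front', 1) [-1.5  0.4];('bench', 's') [2.  0.1];('bench', 't') [ 0.4 -1.6];('bench', 2) [-2.1 -1.4];('mark', 0) [ 3.1 -1.6];('mark', 2) [-0. -2.];('mark', 't') [1.6 0.2];('mark', 's') [ 0.4 -3.6];('piv', 's') [-4.   4.7];('piv', 't') [2.  0.3];('piv', 0) [-1.2 -0.8];('piv', 1) [-1.8 -0.3];
[ 4.55712e+02 -1.72541e+02  3.08000e-01] {'cell': (np.float64(446.0012741895643), np.float64(-142.0495850668915), 8), 'sp': (np.float64(465.4222936671794), np.float64(-203.0317464130597), 8), 'st': (np.float64(455.71178392837186), np.float64(-172.5406657399756), 0)}
('cell', 's') [-3.3  4.9];('cell', 't') [4.7 1.1];('cell', 2) [-2.1 -4.9];('cell', 3) [-2.2 -2.8];('sp', 's') [ 2.5 -1.8];('sp', 't') [ 5.8 -3.5];('sp', 2) [0.7 0.4];('sp', 3) [-1.2  0.4];('st', 's') [-7.   1.9];('st', 't') [0.6 0.4];('st', 2) [-0.1 -1.2];('st', 3) [ 0.4 -3.2];
```

```bash
cat >> h.py <<'E'
TH=-.071; O=np.array([638.3,-27.2])
def W(x,y,z): return np.array([O[0]+np.cos(TH)*x-np.sin(TH)*y,O[1]+np.sin(TH)*x+np.cos(TH)*y,z])
def Lc(p): d=np.array(p[:2])-O; return np.array([np.cos(TH)*d[0]+np.sin(TH)*d[1],-np.sin(TH)*d[0]+np.cos(TH)*d[1],p[2]])
PV=(-43.3,129.)   # pivot, bench axes, carriage as found
def spots(c,P,ths,store,z=None,tag=0):
    for th in ths.split():
        for x in ctrl.spot_point(c,th)[:1]:
            r=ray(c,x["centre"],P); store.setdefault(th,[]).append(r)
            print(tag,th,np.round(x["centre"],1).tolist(),round(x["p"],2),Lc(atz(r,z[th])).round(1) if z and th in z else "")
Z=dict(lamp_top=155,lamp_front=115,pointer=24,mark=24,clamp_knob=97,clamp_pivot=66,viewer_hole=115)
def seepm(ys,name,x=55,z=300):
    st={}
    for i,y in enumerate(ys):
        ctrl.move_to(W(x,y,z),down(TH-np.pi/2)); P=pose(); c=ctrl.capture("wrist"); cv2.imwrite(f"pics/{name}{i}.png",c["img"])
        spots(c,P,"pointer mark lamp_top clamp_knob clamp_pivot",st,Z,i)
    for k,v in st.items():
        if len(v)>1: X,e=tri(v); print(k,"local",Lc(X).round(1),round(e,1))
E
cat > c.py <<'E'
from h import *
R=down(TH); x=PV[0]-50
ctrl.close_gripper(20)
ctrl.move_to(W(x,PV[1]+60,180),R); ctrl.move_l(W(x,PV[1]+60,76))
print(ctrl.current_time_s(),pose()[0],ctrl.current_width())
ctrl.move_l(W(x,PV[1]-10,76),v=80); print(ctrl.current_force(),pose()[0])
ctrl.move_l(W(x,PV[1]+10,76)); ctrl.move_l(W(x,PV[1]+10,200),v=250); ctrl.release()
seepm((110,60),"pm"); print(ctrl.current_time_s())
E
python3 c.py
```

```text
10.5917 [559.18147762 167.73807575  76.82457382] -0.3523917918378329
[0.65978954 0.87826556 0.6098016 ] [554.04079731  97.49131212  76.35021236]
0 pointer [308.0, 213.1] 0.85 [ 39.2 128.2  24. ]
0 mark [347.8, 212.4] 0.65 [40. 78. 24.]
0 lamp_top [305.0, 281.7] 0.87 [  1.1 126.1 155. ]
0 clamp_knob [329.1, 336.1] 0.8 [-90.8 102.5  97. ]
1 pointer [271.0, 213.6] 0.56 [ 38.6 125.   24. ]
1 mark [308.3, 213.8] 0.8 [38.3 77.9 24. ]
1 lamp_top [246.8, 283.4] 0.84 [ -0.5 129.5 155. ]
1 clamp_knob [285.6, 335.5] 0.89 [-89.9 102.7  97. ]
pointer local [ 33.1 129.5  -5.3] 0.3
mark local [39.  77.9 23.3] 0.8
lamp_top local [  8.2 125.  173.5] 0.7
clamp_knob local [-89.5 102.5  98.3] 0.4
22.9833
```

```bash
cat > d.py <<'E'
from h import *
R=down(TH); D=-49.3
t=[ctrl.current_time_s()]
ctrl.move_to(W(0,126.8,185),R); t.append(ctrl.current_time_s())
ctrl.move_l(W(0,126.8,118),v=200); ctrl.close_gripper(70); t.append(ctrl.current_time_s()); a=pose()[0]; print(ctrl.current_width())
ctrl.move_l(a+W(0,D,0)-W(0,0,0),v=60); print(Lc(pose()[0])-Lc(a),ctrl.current_force(),ctrl.current_width()); t.append(ctrl.current_time_s())
ctrl.release(); t.append(ctrl.current_time_s())
ctrl.move_l(pose()[0]+[0,0,90],v=250)
seepm((78,),"pn",x=55); t.append(ctrl.current_time_s())
print(np.round(t,1))
a=cv2.imread("pics/pm0.png")[170:260,240:400];b=cv2.imread("pics/pn0.png")[170:260,240:400]
cv2.imwrite("pics/crop.png",np.vstack([cv2.resize(i,None,fx=5,fy=3.3,interpolation=cv2.INTER_CUBIC) for i in(a,b)]))
E
python3 d.py
```

```text
45.24468594759605
[ -0.05935087 -47.85384089   0.08734396] [ 0.41210767 10.25260804 -5.84732952] 45.203118181216446
0 pointer [322.7, 212.8] 0.93 [39.6 77.7 24. ]
0 mark [325.5, 215.1] 0.55 [36.6 74.2 24. ]
0 lamp_top [321.2, 283.4] 0.98 [ -0.5  79.2 155. ]
0 clamp_knob [342.3, 335.3] 0.89 [-89.7  55.3  97. ]
[23.  24.3 25.2 26.2 26.7 31.4]
```

View pics/crop.png

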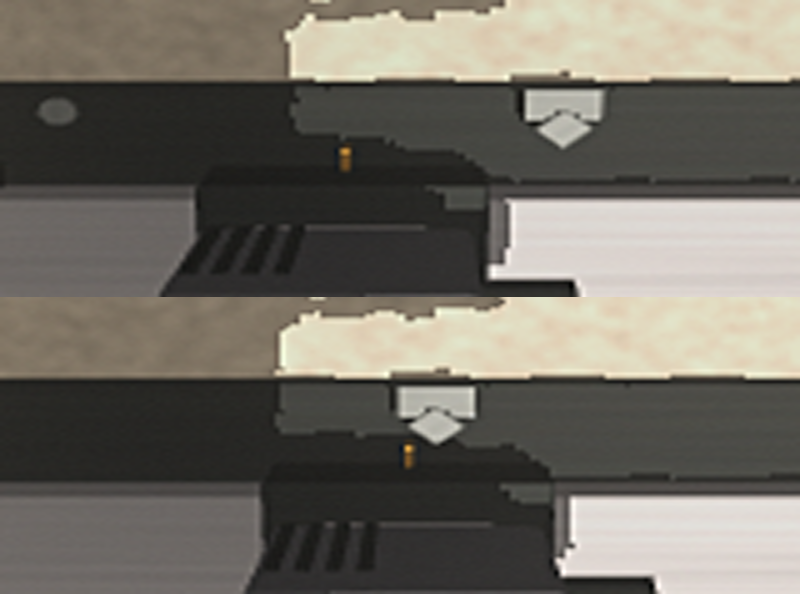

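```bash
cat > e.py <<'E'
from h import *
R=down(TH)
ctrl.move_to(W(0,79,175),R)
ctrl.move_l(W(0,79,118),v=250); ctrl.close_gripper(70); a=Lc(pose()[0])
ctrl.move_l(W(a[0],a[1]-8.1,a[2]),v=60); print(Lc(pose()[0])-a,ctrl.current_force())
ctrl.release(); print(Lc(pose()[0])-a)
ctrl.move_l(pose()[0]+[0,0,60],v=250)
seepm((72,),"pq",x=55,z=260); print(ctrl.current_time_s())
b=cv2.imread("pics/pq0.png")[160:280,240:400]
cv2.imwrite("pics/crop2.png",cv2.resize(b,None,fx=5,fy=5,interpolation=cv2.INTER_CUBIC))
E
python3 e.py
```

```text
[-0.08913098 -7.20312425  0.08009396] [ 7.30851410e-03  7.59365607e+00 -7.22010625e+00]
[ 0.10131839 -8.16418096  0.16360495]
0 pointer [322.9, 217.9] 0.8 [41.5 71.5 24. ]
0 mark [319.8, 218.9] 0.81 [40.3 75.  24. ]
0 lamp_top [323.3, 301.9] 0.74 [  0.5  71.4 155. ]
0 clamp_knob [346.2, 358.1] 0.57 [-92.   47.5  97. ]
41.5083
```

View pics/crop2.png

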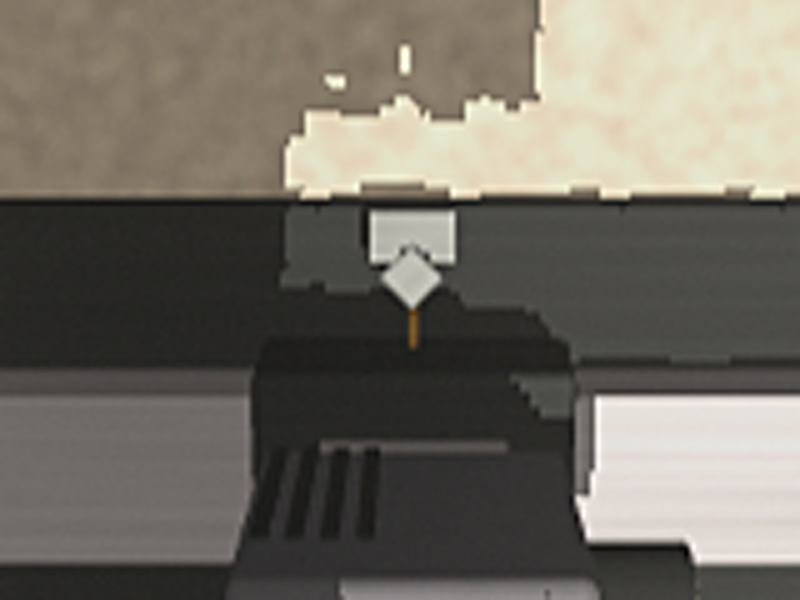

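```bash
cat > f.py <<'E'
from h import *
R=down(TH); x=-93.; t=[ctrl.current_time_s()]
T=lambda:t.append(ctrl.current_time_s())
ctrl.close_gripper(20);T()
ctrl.move_to(W(x,17,115),R);T(); ctrl.move_l(W(x,17,76),v=250);T()
ctrl.move_l(W(x,87,76),v=80);T()
y=87
while True:
    f=ctrl.current_force(); print(y,np.round(f,1),Lc(pose()[0]).round(1))
    if abs(f[1])>12 or y>=93: break
    y+=1.5; ctrl.move_l(W(x,y,76),v=80)
T()
c=ctrl.capture("wrist"); spots(c,pose(),"clamp_knob lamp_top pointer",{},Z)
cv2.imwrite("pics/lock.png",c["img"])
ctrl.move_l(W(x,70,76));T(); print(np.round(t,1))
for n in("scene","top"):
    c=ctrl.capture(n); spots(c,None,"clamp_knob lamp_top clamp_pivot",{},Z,n)
E
python3 f.py
```

```text
87 [ 4.  -9.5  0.2] [-91.1  86.6  77.1]
88.5 [  6.8 -16.3  -0.5] [-90.9  87.2  77.2]
0 clamp_knob [328.1, 277.7] 0.9 [-88.2 103.6  97. ]
[41.5 42.3 46.1 46.4 47.4 47.7 48.2]
scene clamp_knob [328.3, 285.7] 0.64 [-82.9 105.7  97. ]
scene lamp_top [285.5, 276.3] 0.8 [ -0.5  75.  155. ]
scene clamp_pivot [305.6, 289.9] 0.65 [-43.8  76.   66. ]
top clamp_knob [393.2, 265.5] 0.57 [-179.  -145.6   97. ]
```

```bash
cat > g.py <<'E'
from h import *
import pickle
yaw=.308; R=down(yaw); c0=np.array([447.,-143.5,0])
ctrl.move_l(pose()[0]+[-20,0,90],v=300); ctrl.release()
print(ctrl.current_time_s()); st={}; out=[]
for d,z in((-60,240),(0,180)):
    ctrl.move_to(c0+R[:,0]*d+[0,0,z],R); P=pose(); c=ctrl.capture("wrist"); cv2.imwrite(f"pics/cell{d}.png",c["img"]); out.append((c,P))
    for th,zz in(("cell",8),("spacer",8)):
        for x in ctrl.spot_point(c,th)[:2]: r=ray(c,x["centre"],P);st.setdefault(th,[]).append(r);print(d,th,np.round(x["centre"],1),round(x["p"],2),atz(r,zz).round(1))
for k,v in st.items():
    if len(v)>1:print(k,*tri([v[0],v[-1]]))
pickle.dump(out,open("cell.pkl","wb"))
print(ctrl.current_time_s())
cv2.imwrite("pics/cells.png",np.hstack([cv2.resize(o[0]["img"],(400,300)) for o in out]))
E
python3 g.py
```

```text
49.8
-60 cell [322.5 150.8] 0.67 [ 447.5 -142.6    8. ]
-60 spacer [321.  208.7] 0.73 [ 464.9 -203.3    8. ]
-60 spacer [321.4 180.9] 0.51 [ 456.  -173.6    8. ]
0 cell [321.5 219.9] 0.83 [ 447.1 -145.2    8. ]
0 spacer [319.9 280.9] 0.83 [ 464.5 -205.2    8. ]
cell [ 446.88874265 -142.58578028   19.6966098 ] 0.5896915721689899
spacer [ 464.09221939 -202.13439882   15.26716895] 0.5098210393120206
51.5833
```

View pics/cells.png

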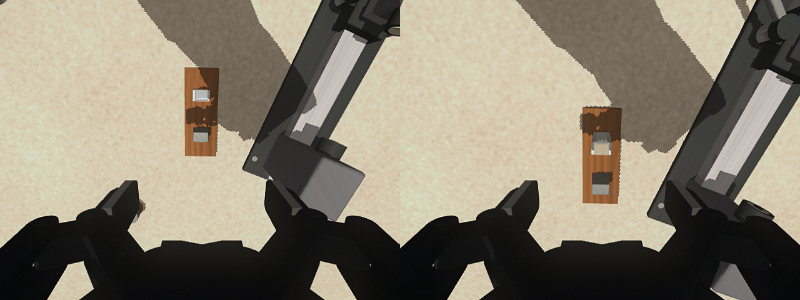

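```bash
cat > i.py <<'E'
from h import *
R=down(.295); F=down(TH); p=np.array([447.2,-143.8,41.])
ctrl.move_l(p+[0,0,70],R,v=250); ctrl.move_l(p,v=150); ctrl.close_gripper(30)
print(ctrl.current_time_s(),ctrl.current_width(),ctrl.current_grasp_force(),ctrl.current_force())
ctrl.move_l(p+[0,0,25],v=80); ctrl.move_l(p+[0,0,139],v=250)
ctrl.move_l(W(0,-50,180),F,v=200); ctrl.move_l(W(0,-50,123),v=150)
print(ctrl.current_time_s(),ctrl.current_width(),ctrl.current_grasp_force(),ctrl.current_force(),Lc(pose()[0]))
P=pose(); c=ctrl.capture("wrist"); cv2.imwrite("pics/end.png",c["img"])
spots(c,P,"viewer_hole lamp_front lamp_top clamp_knob cell",{},dict(Z,cell=90))
for n in("scene","top"):
    c2=ctrl.capture(n); spots(c2,None,"viewer_hole lamp_front cell",{},dict(Z,cell=90),n); cv2.imwrite(f"pics/end_{n}.png",c2["img"])
s=cv2.imread("pics/end_scene.png")[160:340,180:420]
cv2.imwrite("pics/endm.png",np.hstack([cv2.resize(c["img"],(400,300)),cv2.resize(s,(400,300))]))
print(ctrl.current_time_s())
E
python3 i.py
```

```text
53.2083 23.455967612795817 35.938162207603455 [-1.79065255 -0.33618184  5.16514106]
55.9583 23.41877385916869 35.23309528827667 [ 0.20141649  0.17703499 -0.0389582 ] [-1.21848498e-01 -5.02449648e+01  1.23805061e+02]
0 lamp_front [320.9, 131.5] 0.68 [ -0.2  21.7 115. ]
0 cell [323.1, 268.5] 0.59 [  0.8 -50.3  90. ]
scene viewer_hole [250.6, 221.4] 0.6 [  -4.1 -117.8  115. ]
scene lamp_front [274.7, 267.3] 0.58 [  0.8  21.2 115. ]
scene cell [262.7, 250.0] 0.51 [ -0.5 -48.8  90. ]
top viewer_hole [381.7, 170.0] 0.85 [   9.3 -116.3  115. ]
56.6583
```

View pics/endm.png

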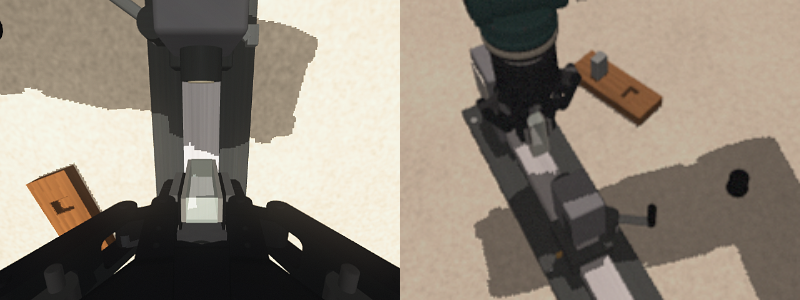

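The wrist view shows the cell at columns 183–220, centred under the lamp tube (181–222) and square to the rail. The scene crop shows the lever closed, with the knob at about (652, 215), and the spacer still in its pocket.

```bash
python3 -c "
from workcell import ctrl
print(ctrl.job_done(),ctrl.current_grasp_force())"
```

```text
the job is handed in; nothing more can be done
the job is handed in; nothing more can be done
```

I handed the job in at about 57 s (limit 69 s), though it returned no verdict: the pointer is at the clip, the lever is locked, and the cell is held still by its frosted faces, upright and square in the beam.

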